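# Clamp a bottle in the labelling press

### The arm

A 6-joint arm with a two-finger parallel gripper is mounted at the origin on the work surface. World frame = base frame: x ahead of the robot, y to its left, z up, the work surface at z = 0. Lengths are in mm, angles in rad, forces in N, time in s.
With the tool pointing down it reaches from about 275 to 850 mm from the base axis. Payload 19 kg.
Tool frame: the origin (TCP) lies midway between the tips of the shut fingers; the grasp point (between the pads) lies manip.grip_point_offset behind it (manip.grip_point_offset is the distance from the TCP to the grasp point, in mm); z points along the fingers, x is the direction in which the jaws open and shut, and the axes are right-handed (so a half turn about z gives the same grasp; the last joint's range is limited). The gripper opens to 85 mm and grips with 20 to 120 N. Pads are 22 mm wide; open, the fingers measure 114 mm over their backs; the gripper's body (76 mm by 85 mm) begins 54 mm behind the grasp point. The pads swing forward as they close: fully open they stand 13 mm farther back than shut.
Start: joints at [-1.274, 0.15, 1.437, -0, 1.554, -0.134], TCP at [240.09, -522.443, 231.267] pointing down, gripper open.
Joint ranges: [-2.8, 2.8], [-0.68, 2.1], [0.12, 2.68], [-1.39, 4.53], [0.16, 2.79], [-2.81, 2.81]. Speed limits (rad/s): [1.89, 1.89, 2.22, 3.01, 3.01, 3.01].

### API

Orientations are given as a unit quaternion [w, x, y, z].
In Python, from workcell import manip gives the robot as it stands.
- The arm moves only by the tool arm_command, never from a script. Its argument "rows" is a list of rows, each an object of numbers: "tx", "ty", "tz": the shift along the tool's x, y, z in mm; "roll": the turn about the tool's z in degrees; "fingers": the finger opening in mm, from 0 to 85.4. In form: [{"tx": .., "ty": .., "tz": .., "roll": .., "fingers": ..}, ...]. A call has exactly 5 rows; each row shifts and turns the commanded pose from where the row before left it, along the tool's axes as they then stand; what a row does not reach is not made up. A row lasts 1/12 s, in which the tool goes at most 41.7 mm and 7.16 degrees, less where a joint would pass 70% of its speed; a pose out of reach is approached as far as the arm can. A call with a gripper value outside its range is refused whole. The fingers move at their own pace and stop on an object; "newtons" is the grip in N (left out, the last holds). Time passes only in rows, so rows that do not move let the fingers close, or fill a call up. It gives the time, the measured TCP pose, the force and the opening at its end, in the units of the state.
- manip.get_state(): the state, without advancing time (a new reading comes with each control period).
- manip.camera(name): name is "side" or "top"; returns (picture, depth): 480x640x3 uint8, blue, green, red; 480x640 float32, mm along the optical axis (not along the pixel's ray), 0 where there is no reading.
- manip.camera_params(name): a dict with "fx", "fy", "cx", "cy" (pixels), "k1" (the pictures are not rectified: a ray, as slopes to the right and down, at radius r is drawn at 1 + k1 r^2 times it, then the intrinsics apply), "view" (4x4, takes a point from world to camera coordinates). Camera axes: x right, y down, z forward; pixel columns grow to the right and rows downward; lengths in mm; the calibration is good to about 2 mm. A picture is of the moment at which its call begins. camera_params takes no time and is no camera call.
- manip.close_job(): hands the job in, once; it reports no verdict.
The state is a dict: "clock": time; "joints": joint angles; "qvel": joint speeds; "effort": joint torques, N m; "ee_pos": TCP position; "orientation": TCP orientation; "wrist_force": force on the tool from outside, world axes, zero at the start; "ft_torque": the same for the moment, N m; "gripper_width": finger opening in mm.
Only numpy, scipy, OpenCV 4.12 (cv2) and the standard library are available. Lean on these libraries where they do the work, as an engineer would, in place of code of your own. Each camera call takes 0.05 s, during which the arm holds its last target. There are 200 camera calls.

### The job

Get the amber bottle ready for its label: roll it along the press's grey feed deck, without lifting it, until it drops between the two steel rollers under the raised blue head. Then lower the head with its red-ended lever only, until the spring-loaded rubber pad bears firmly on the bottle, a few newtons beyond first touch (aim for about 8 N, never above 20 N), and leave the lever there. Do not push on the head itself, and leave the jar, the syrup bottle and the beaker standing where they are.

Things in the scene. Friction and masses are not known exactly. Their poses are not given: they have to be found in the camera images.
- labeller: Benchtop bottle labelling press, fixed. Origin at table level directly under the middle of the roller nest; x runs along the feed deck away from the robot, y towards the tower, z up. White tower: x -25 to 35, y 64 to 110 mm, 236 mm tall. All positions below are in this frame.
- deck (a point): Middle of the flat grey feed deck's top, at x = -98, y = 0, z = 30 mm. Deck from x = -171 to -25 mm, with low blue guides along both sides (6 mm above the deck, inner faces at y = +-47 mm) and an 8 mm high blue lip across its front end at x = -168 mm.
- nest (a point): Where the bottle's origin lies when it is seated on both rollers: x = 0, y = 0, z = 54.4 mm (5.6 mm lower than when lying on the deck), with up to 5 mm of play along y. The two fixed steel rollers, diameter 20 mm, lie parallel to y with axes at x = -20, z = 20 mm and x = 32, z = 30 mm.
- bottle: Amber bottle lying on the feed deck, 0.14 to 0.28 kg, free to roll. Origin on its axis at the middle of the 60 mm diameter, 85 mm long body; its y axis is the bottle's axis (at the start parallel to the labeller's y within about 0.1 rad), white cap (31 mm diameter) at -y, ending 76 mm from the origin.
- press_head: Blue head that slides straight down the tower when the lever is lowered, 42 mm for each rad of lever. 40 (x) by 78 (y) by 28 mm high; origin at the centre of the pad's stem, over the nest (x = y = 0), at z = 175 mm with the lever fully up.
- stem_exit (a point): Where the steel stem leaves the head, 14 mm below the head's origin. The rubber pad (30 by 40 mm) hangs on it; as the stem is screwed in or out by users, the pad's underside is 39 to 56 mm below this point (not measured: feel for it). The pad is spring loaded, 3 N per mm, 12 mm of travel. With the lever as found, the rolling bottle passes under it with 9 mm or more to spare.
- lift_lever (a joint): Lever angle, rad: 0 fully up (the lever points to -x and 34 degrees up), grows as it is lowered, level at 0.6, stop at 1.25. It stays where it is left: stiff, about 7.5 N at the red end to move it. After the pad's first touch each 0.01 rad adds about 1.3 N at the pad and 0.5 N at the red end.
- lever_grip (a point): Middle of the lever's red end, a crossbar of 18 mm diameter, 46 mm long, parallel to y, centred at y = 144 mm. It moves on a circle of 100 mm radius about the pivot axis at x = 0, z = 150 mm.
- syrup: Bystander: upright amber bottle with black cap, 54 mm diameter, 115 mm tall, origin at its underside.
- cream_jar: Bystander: white jar, 62 mm diameter, 55 mm tall, origin at its underside.
- beaker: Bystander: glass beaker, 60 mm diameter, 70 mm tall, origin at its underside.
Things that resemble listed ones, but are neither listed nor needed, are in the scene too. Leave any yellow look-alike of the bottle alone.

How it is judged (in metres and radians):
On the way, in this order (a step that is already met when the one before it is completed fails the run):
1. the bottle is seated between the rollers while the head is still up (distance between bottle and nest below 0.01 m and angle between the y axis of bottle and the y axis of labeller, either way round below 0.12 rad and linear speed of bottle below 0.03 m/s and value of joint lift_lever below 0.3 rad and contact force between press_head and bottle below 0.5 N), for 0.2 s.
2. the pad bears on the bottle (contact force between press_head and bottle above 3 N), for 0.2 s.
At the end, for the whole second after the job is handed in: The bottle is at rest between the two rollers (axis middle within 10 mm of the nest point, axis within 0.12 rad of the rollers'), the lever is lowered (beyond 0.3 rad) and the released head's pad bears on the bottle with 3 to 20 N (distance between bottle and nest below 0.01 m and angle between the y axis of bottle and the y axis of labeller, either way round below 0.12 rad and contact force between press_head and bottle between 3 and 20 N and linear speed of bottle below 0.02 m/s and value of joint lift_lever above 0.3 rad); the robot touches nothing.
It fails at once if the pad presses the bottle with more than 20 N (contact force between press_head and bottle above 20 N).
It fails at once if the bottle is lifted off the deck (its middle more than 15 mm above its rolling height) (z of bottle in the frame of labeller above 0.075 m).
It fails at once if the robot pushes on the head, stem or pad itself with more than 4 N (contact force between any of the fingers, the arm and press_head above 4 N).
It fails at once if a bystander is moved more than 30 mm or tipped (distance of any of syrup, cream_jar, beaker from where it was at the start of the episode above 0.03 m or angle between any of syrup, cream_jar, beaker's own z axis and vertical above 0.4 rad).
It also fails if it takes over 61 s, if anything falls off the work surface, if the arm or the gripper's body presses on something with over 40 N, if the wrist force passes 120 N, or if a joint passes its speed limit or range.

## Working session

There is one attempt and no reset: what is moved stays moved. The work goes in short steps, Python scripts to look and compute and a tool call to move; the robot and the scene stay as the last step left them, time stands still between calls to the robot, and variables do not carry over. Pictures are saved under pics/ and viewed, about 8 in all and at most 12, crops included, and the job is handed in when it is done.

Besides the shell and the picture viewer there is one more tool, called by a JSON object that holds its "fn" and its "kwargs". arm_command: Moves the arm, as the interface text tells. Its arguments: {"type":"object","properties":{"rows":{"type":"array","items":{"type":"object","properties":{"tx":{"type":"number"},"ty":{"type":"number"},"tz":{"type":"number"},"roll":{"type":"number"},"fingers":{"type":"number"}}}},"newtons":{"type":"number"}},"required":["rows"]}

```bash
ls; mkdir -p pics
python3 - <<'E'
from workcell import manip
import cv2,numpy as np
for n in("side","top"):
    p,d=manip.camera(n); cv2.imwrite(f"pics/{n}0.png",p); np.save(f"pics/{n}0.npy",d); print(n,manip.camera_params(n))
print(manip.get_state(),manip.grip_point_offset)
E
```

```text
pics
side {'fx': 471.7587261679276, 'fy': 471.7587261679276, 'cx': 321.3935271351607, 'cy': 244.49339546249016, 'k1': -0.08329799529251321, 'view': array([[-8.59080620e-01, -5.11486039e-01, -1.90399432e-02,
         5.32676815e+02],
       [-3.62406032e-01,  6.34115568e-01, -6.83051472e-01,
         3.11702741e+02],
       [ 3.61444817e-01, -5.79896092e-01, -7.30122022e-01,
         6.48709846e+02],
       [ 0.00000000e+00,  0.00000000e+00,  0.00000000e+00,
         1.00000000e+00]])}
top {'fx': 475.8330034433351, 'fy': 475.8330034433351, 'cx': 320.85506631936744, 'cy': 240.39633152735092, 'k1': -0.041329465157255246, 'view': array([[ 3.58282844e-03, -9.99874969e-01, -1.54015879e-02,
         1.01361778e+01],
       [-9.86993725e-01, -1.06047515e-03, -1.60755284e-01,
         5.81371043e+02],
       [ 1.60718852e-01,  1.57772292e-02, -9.86874121e-01,
         9.32985292e+02],
       [ 0.00000000e+00,  0.00000000e+00,  0.00000000e+00,
         1.00000000e+00]])}
{'clock': 0.1, 'joints': array([-1.27402573e+00,  1.50922509e-01,  1.43794945e+00, -1.49522387e-05,
        1.55382084e+00, -1.33981215e-01]), 'qvel': array([-0.00038666, -0.00171269, -0.00150564, -0.00091562,  0.00138738,
       -0.00056429]), 'effort': array([ 3.14860081e-03, -7.14374185e+01, -5.71799827e+01, -2.08576703e-04,
        7.02599325e-03,  2.53977430e-05]), 'ee_pos': array([ 240.01395452, -522.26154117,  230.75224321]), 'orientation': array([-3.50348949e-04,  8.41888907e-01, -5.39650596e-01, -4.24133621e-04]), 'wrist_force': array([ 1.00490198,  0.40209134, -0.08859329]), 'ft_torque': array([ 0.01054427, -0.01821252,  0.01919013]), 'gripper_width': 85.3160173793776} 18.700000000000003
```

View pics/side0.png

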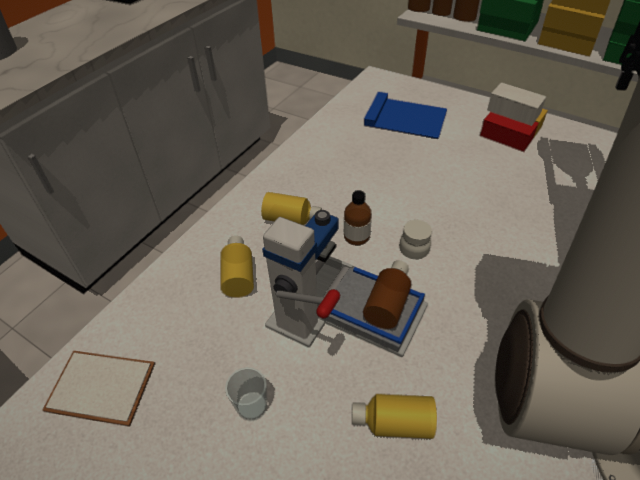

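View pics/top0.png

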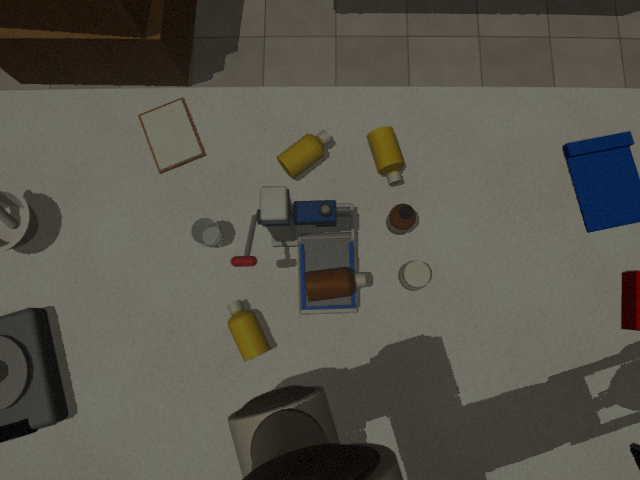

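Side view: the amber bottle lies on the deck at about (388,295), with its cap at (400,268). The lever's red end is at (328,303) and the tower at (290,275).

Top view: the amber bottle is at (332,284), the red end at (244,261), the syrup at (402,218), the jar at (416,275) and the beaker at (208,232). Things that could be taken for the bottle are the yellow ones at (303,155), (385,152) and (247,332), and the upright syrup. My choice is (332,284), the only amber bottle lying on the grey deck.

```bash
cat > h.py <<'E'
import cv2,numpy as np
from workcell import manip
def cloud(n,d):
    c=manip.camera_params(n); v,u=np.indices(d.shape)
    xd=(u-c['cx'])/c['fx']; yd=(v-c['cy'])/c['fy']; x,y=xd.copy(),yd.copy()
    for _ in range(8):
        s=1+c['k1']*(x*x+y*y); x,y=xd/s,yd/s
    P=np.stack([x*d,y*d,d],-1); V=c['view']
    W=(P-V[:3,3])@V[:3,:3]; W[d<=0]=np.nan; return W
def hsv(p): return [a.astype(int) for a in cv2.split(cv2.cvtColor(p,cv2.COLOR_BGR2HSV))]
def proj(n,p):
    c=manip.camera_params(n); q=c['view'][:3,:3]@np.array(p,float)+c['view'][:3,3]
    x,y=q[:2]/q[2]; s=1+c['k1']*(x*x+y*y); return c['fx']*x*s+c['cx'],c['fy']*y*s+c['cy']
E
python3 - <<'E'
from h import *
for n in("top","side"):
    p=cv2.imread(f"pics/{n}0.png"); d=np.load(f"pics/{n}0.npy"); W=cloud(n,d); H,S,V=hsv(p); X,Y,Z=[W[...,i] for i in range(3)]
    near=(X>200)&(X<750)&(abs(Y)<300)
    b=near&(H>100)&(H<130)&(S>120)&(Z<60)&(Z>20)
    Q=W[b]; r=cv2.minAreaRect(Q[:,:2].astype(np.float32)); print(n,"guides",len(Q),r,np.median(Q[:,2])); print(cv2.boxPoints(r).round(1).tolist())
    h=near&(H>100)&(H<130)&(S>120)&(Z>120); Q=W[h]; print("head",len(Q),Q.mean(0),Q[:,2].max())
    t=near&(S<60)&(Z>215); Q=W[t]; print("tower",len(Q),cv2.minAreaRect(Q[:,:2].astype(np.float32)),np.median(Q[:,2]))
    r_=near&((H<6)|(H>174))&(S>150)&(Z>100); Q=W[r_]; print("red",len(Q),Q.mean(0),Q.min(0),Q.max(0))
    a=near&(H<16)&(S>110)&(Z>45)&(Z<100)&(X<500)&(X>330)&(Y>-110)&(Y<80); Q=W[a]; print("amber",len(Q),cv2.minAreaRect(Q[:,:2].astype(np.float32)),np.percentile(Q[:,2],98),Q[Q[:,2]>82].mean(0),cv2.fitLine(Q[Q[:,2]>80][:,:2].astype(np.float32),2,0,.01,.01).ravel())
    vis=p.copy()
    for m,c in((b,(255,255,0)),(r_,(0,255,0)),(a,(255,0,255))): vis[m]=c
    if n=="top": cv2.imwrite("pics/crop1.png",cv2.resize(np.hstack([p[170:330,200:440],vis[170:330,200:440]]),None,fx=1.66,fy=3.3))
E
```

```text
top guides 459 ((511.072265625, -1.6009674072265625), (135.49093627929688, 109.5792236328125), 1.9551327228546143) 36.63640917493523
[[441.5, 50.79999923706055], [445.20001220703125, -58.70000076293945], [580.5999755859375, -54.0], [576.9000244140625, 55.5]]
head 599 [606.96071946  23.37993325 191.13648786] 672.3447463540455
tower 4942 ((426.78887939453125, 101.74716186523438), (409.2489318847656, 217.96200561523438), 20.7927303314209) 312.6224405794011
red 318 [446.9286747   90.14918336 366.59486689] [299.84682871 -40.07671599 198.35233682] [528.86892307 163.3202763  677.73519868]
amber 849 ((479.1379699707031, -8.90716552734375), (40.219966888427734, 96.4695816040039), 0.8600616455078125) 92.09808911221373 [485.38248216  -0.92245291  87.94139712] [ 7.9329096e-02 -9.9684846e-01  4.8431262e+02 -1.1617439e+00]
side guides 740 ((512.0986328125, -3.1294212341308594), (135.12069702148438, 112.16153717041016), 1.8486343622207642) 35.97118152872824
[[442.79998779296875, 50.70000076293945], [446.3999938964844, -61.400001525878906], [581.4000244140625, -57.0], [577.7999877929688, 55.099998474121094]]
head 929 [603.45019791  52.99143919 189.32715099] 209.86027932980565
tower 19715 ((419.5339660644531, 67.026123046875), (132.89108276367188, 447.9871520996094), 84.3127212524414) 330.80486254282056
red 373 [520.5585128  143.51006748 203.85509221] [ 512.68897232 -143.79644415  102.67355783] [629.94389119 163.53633831 209.34058596]
amber 1353 ((484.1276550292969, -5.4319305419921875), (42.11488723754883, 90.05972290039062), 6.8008527755737305) 90.99688113279214 [485.77465581   1.36128612  87.76134311] [ 5.5795960e-02 -9.9844217e-01  4.8473553e+02  1.8676319e+00]
```

View pics/crop1.png

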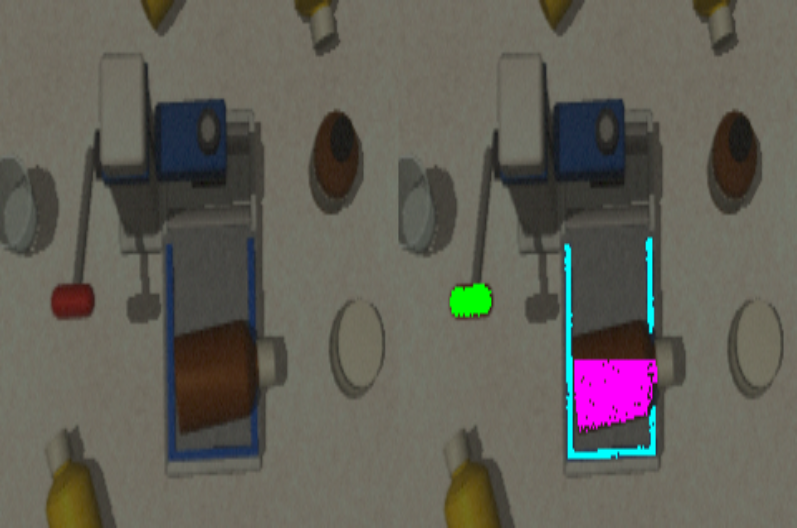

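The crop confirms the choice: an amber body on the grey deck between the blue guides, with a white cap on the right (-y). Both cameras give a labeller yaw of about +0.034 rad. Next I'll refine the origin, the bottle axis, the red end and the bystanders.

Run:
```python
from h import *
yaw=0.033; O=np.array([613.9,1.3]); R=np.array([[np.cos(yaw),-np.sin(yaw)],[np.sin(yaw),np.cos(yaw)]])
pct=lambda a:np.percentile(a,[1,50,99],axis=0).round(1).tolist()
for n in("top","side"):
    p=cv2.imread(f"pics/{n}0.png"); d=np.load(f"pics/{n}0.npy"); W=cloud(n,d); H,S,V=hsv(p)
    L=W.copy(); L[...,:2]=(W[...,:2]-O)@R; x,y,z=[L[...,i] for i in range(3)]
    print(n)
    print("tower top",pct(L[(abs(z-236)<6)&(abs(x-5)<50)&(y>40)&(y<135)]))
    print("head top",pct(L[(abs(z-189)<5)&(abs(x)<35)&(y>-30)&(y<62)&(H>100)&(H<130)]))
    m=((H<6)|(H>174))&(S>150)&(z>150)&(z<230)&(x>-130)&(x<-40)&(y>100)&(y<190); print("red",m.sum(),pct(L[m]))
    b=(H>100)&(H<130)&(S>100)&(z<45)&(z>25)&(x<-20)&(x>-200)&(abs(y)<70)
    print("guides",pct(L[b]), "left in",np.median(y[b&(y>30)&(x>-160)]),"right",np.median(y[b&(y<-30)&(x>-160)]),"lip x",np.median(x[b&(x<-160)&(abs(y)<40)]))
    a=(H<16)&(S>110)&(z>68)&(z<100)&(x<-60)&(x>-180)&(abs(y)<46)
    Q=L[a]; from scipy.optimize import least_squares
    f=lambda t:np.hypot(Q[:,0]-t[0]-t[1]*Q[:,1],Q[:,2]-60)-30
    s=least_squares(f,[-128,0],loss='soft_l1'); print("bottle x0,slope",s.x,np.std(f(s.x)),pct(Q))
```

```text
top
tower top [[-25.2, 66.1, 231.5], [3.3, 87.9, 235.9], [33.2, 110.1, 239.2]]
head top [[-20.1, -16.8, 184.0], [-2.4, 27.5, 185.4], [17.6, 56.0, 188.8]]
red 202 [[-96.3, 124.1, 201.1], [-89.2, 143.8, 205.8], [-80.7, 164.8, 209.5]]
guides [[-170.5, -54.2, 28.4], [-120.0, 25.3, 36.4], [-37.1, 55.3, 41.2]] left in 51.58880171216174 right -50.456157356008035 lip x -167.9396010470343
bottle x0,slope [-1.22241040e+02 -9.80127529e-02] 1.6411876298326575 [[-150.9, -44.3, 70.4], [-124.2, -0.7, 86.0], [-94.9, 42.1, 92.6]]
side
tower top [[-24.2, 64.5, 230.3], [2.8, 89.2, 235.9], [33.4, 108.4, 238.0]]
head top [[-17.9, -18.0, 184.0], [-8.2, 13.4, 185.0], [18.1, 43.1, 191.3]]
red 371 [[-96.1, 124.4, 198.0], [-89.3, 146.9, 205.0], [-80.3, 164.5, 208.2]]
guides [[-169.3, -56.1, 27.0], [-129.6, 45.0, 35.9], [-37.0, 53.8, 39.8]] left in 50.045971443826616 right -50.82564919902589 lip x -167.52134044369038
bottle x0,slope [-1.21420541e+02 -1.02287196e-01] 3.26910519825668 [[-151.6, -42.0, 69.1], [-125.3, 7.1, 85.5], [-94.5, 42.9, 91.2]]
```

{"fn": "arm_command", "kwargs": {"rows": [{"roll": 4.56,"fingers": 50},{"roll": 4.56,"fingers": 50},{"roll": 4.56,"fingers": 50},{"roll": 4.56,"fingers": 50},{"roll": 4.56,"fingers": 50}]}}

```text
invalid input at $.rows[0]: expected keys tx, ty, tz, roll, fingers
```

{"fn": "arm_command", "kwargs": {"rows": [{"tx": -20,"ty": -8,"fingers": 50},{"tx": -30,"ty": -12,"fingers": 50},{"tx": -32,"ty": -13,"fingers": 50},{"tx": -32,"ty": -13,"fingers": 50},{"tx": -32,"ty": -13,"fingers": 50}]}}

```text
invalid input at $.rows[0]: expected keys tx, ty, tz, roll, fingers
```

{"fn": "arm_command", "kwargs": {"rows": [{"tx": -32,"ty": -13,"fingers": 50},{"tx": -32,"ty": -13,"fingers": 50},{"tx": -32,"ty": -13,"fingers": 50},{"tx": -32,"ty": -13,"fingers": 50},{"tx": -32,"ty": -13,"fingers": 50}]}}

```text
invalid input at $.rows[0]: expected keys tx, ty, tz, roll, fingers
```

{"fn": "arm_command", "kwargs": {"rows": [{"tx": -32,"ty": -13,"fingers": 50},{"tx": -32,"ty": -13,"fingers": 50},{"tx": -32,"ty": -13,"fingers": 50},{"tx": -20,"ty": -9,"fingers": 50},{"fingers": 50}]}}

```text
invalid input at $.rows[0]: expected keys tx, ty, tz, roll, fingers
```

```bash
cat >> h.py <<'E'
yaw=0.033; O=np.array([613.9,1.3]); R=np.array([[np.cos(yaw),-np.sin(yaw)],[np.sin(yaw),np.cos(yaw)]])
def st():
    s=manip.get_state(); q=s['orientation']; print("t",s['clock'],"lab xy",((s['ee_pos'][:2]-O)@R).round(1),"z",s['ee_pos'][2].round(1),"yaw-toolx",np.degrees(2*np.arctan2(q[2],q[1])).round(2),"F",s['wrist_force'].round(2),"w",round(s['gripper_width'],1))
E
python3 -c "from h import *; st()"
```

```text
t 0.1 lab xy [-391.  -510.9] z 230.8 yaw-toolx -65.32 F [ 1.    0.4  -0.09] w 85.3
```

Every key has to be given in each row, so I'm sending the moves again with all of them.

{"fn": "arm_command", "kwargs": {"rows": [{"tx": 0,"ty": 0,"tz": 0,"roll": 4.56,"fingers": 50},{"tx": 0,"ty": 0,"tz": 0,"roll": 4.56,"fingers": 50},{"tx": 0,"ty": 0,"tz": 0,"roll": 4.56,"fingers": 50},{"tx": 0,"ty": 0,"tz": 0,"roll": 4.56,"fingers": 50},{"tx": 0,"ty": 0,"tz": 0,"roll": 4.56,"fingers": 50}]}}

```text
clock: 0.52
ee_pos: [240.1, -522.3, 230.9]
orientation: [-0.0, 0.717, -0.697, -0.0]
wrist_force: [0.6, -0.0, -0.7]
gripper_width: 50.1
```

{"fn": "arm_command", "kwargs": {"rows": [{"tx": -20,"ty": -8,"tz": 0,"roll": 0,"fingers": 50},{"tx": -30,"ty": -12,"tz": 0,"roll": 0,"fingers": 50},{"tx": -32,"ty": -13,"tz": 0,"roll": 0,"fingers": 50},{"tx": -32,"ty": -13,"tz": 0,"roll": 0,"fingers": 50},{"tx": -32,"ty": -13,"tz": 0,"roll": 0,"fingers": 50}]}}

```text
clock: 0.93
ee_pos: [294.4, -373.0, 230.9]
orientation: [-0.0, 0.718, -0.696, -0.0]
wrist_force: [1.1, -0.2, -0.0]
gripper_width: 50.0
```

{"fn": "arm_command", "kwargs": {"rows": [{"tx": -32,"ty": -13,"tz": 0,"roll": 0,"fingers": 50},{"tx": -32,"ty": -13,"tz": 0,"roll": 0,"fingers": 50},{"tx": -32,"ty": -13,"tz": 0,"roll": 0,"fingers": 50},{"tx": -32,"ty": -13,"tz": 0,"roll": 0,"fingers": 50},{"tx": -32,"ty": -13,"tz": 0,"roll": 0,"fingers": 50}]}}

```text
clock: 1.35
ee_pos: [354.0, -210.9, 231.2]
orientation: [-0.0, 0.718, -0.696, -0.0]
wrist_force: [0.2, 0.4, 0.3]
gripper_width: 50.1
```

{"fn": "arm_command", "kwargs": {"rows": [{"tx": -32,"ty": -13,"tz": 0,"roll": 0,"fingers": 50},{"tx": -32,"ty": -13,"tz": 0,"roll": 0,"fingers": 50},{"tx": -32,"ty": -13,"tz": 0,"roll": 0,"fingers": 50},{"tx": -20,"ty": -9,"tz": 0,"roll": 0,"fingers": 50},{"tx": 0,"ty": 0,"tz": 0,"roll": 0,"fingers": 50}]}}

```text
clock: 1.77
ee_pos: [398.9, -91.8, 231.3]
orientation: [-0.0, 0.72, -0.694, -0.0]
wrist_force: [0.0, -0.4, 0.4]
gripper_width: 50.1
```

```bash
python3 -c "from h import *; st()"
```

```text
t 1.7667 lab xy [-218.  -86.] z 231.3 yaw-toolx -87.92 F [ 0.01 -0.38  0.39] w 50.1
```

{"fn": "arm_command", "kwargs": {"rows": [{"tx": -24,"ty": -11,"tz": 0,"roll": 0,"fingers": 50},{"tx": -24,"ty": -11,"tz": 0,"roll": 0,"fingers": 50},{"tx": -24,"ty": -11,"tz": 0,"roll": 0,"fingers": 50},{"tx": -14,"ty": -7,"tz": 0,"roll": 0,"fingers": 50},{"tx": 0,"ty": 0,"tz": 10,"roll": 0,"fingers": 50}]}}

```text
clock: 2.18
ee_pos: [436.5, -6.1, 222.3]
orientation: [-0.001, 0.719, -0.695, 0.001]
wrist_force: [-0.4, -0.6, 0.5]
gripper_width: 49.8
```

{"fn": "arm_command", "kwargs": {"rows": [{"tx": 0,"ty": 0,"tz": 30,"roll": 0,"fingers": 50},{"tx": 0,"ty": 0,"tz": 35,"roll": 0,"fingers": 50},{"tx": 0,"ty": 0,"tz": 35,"roll": 0,"fingers": 50},{"tx": 0,"ty": 0,"tz": 20,"roll": 0,"fingers": 50},{"tx": 0,"ty": 0,"tz": 0,"roll": 0,"fingers": 50}]}}

```text
clock: 2.6
ee_pos: [432.7, -8.0, 97.0]
orientation: [0.002, 0.718, -0.696, -0.003]
wrist_force: [-0.1, -0.1, -0.8]
gripper_width: 50.0
```

```bash
python3 -c "
from h import *; st()
p,d=manip.camera('side'); cv2.imwrite('pics/s2.png',cv2.resize(p[170:370,220:480],None,fx=3,fy=3))"
```

```text
t 2.6 lab xy [-181.4   -3.3] z 97.0 yaw-toolx -88.15 F [-0.1  -0.12 -0.8 ] w 50.0
```

View pics/s2.png

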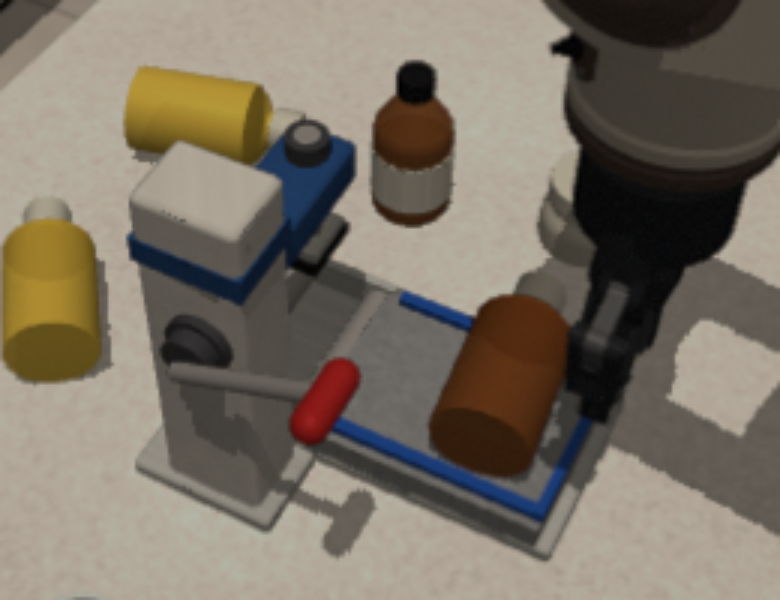

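The view shows both fingers standing behind the bottle, at crop (600,370), clear of the deck and the lip. The head, at (300,220), is well ahead of them.

{"fn": "arm_command", "kwargs": {"rows": [{"tx": -3,"ty": 0,"tz": 15,"roll": 0,"fingers": 50},{"tx": 0,"ty": 0,"tz": 18,"roll": 0,"fingers": 50},{"tx": 0,"ty": 0,"tz": 15,"roll": 0,"fingers": 50},{"tx": 0,"ty": 0,"tz": 0,"roll": 0,"fingers": 50},{"tx": 0,"ty": 0,"tz": 0,"roll": 0,"fingers": 50}]}}

```text
clock: 3.07
ee_pos: [435.6, -5.1, 54.6]
orientation: [-0.0, 0.719, -0.695, 0.0]
wrist_force: [0.8, 0.3, 0.5]
gripper_width: 50.1
```

{"fn": "arm_command", "kwargs": {"rows": [{"tx": 0,"ty": -3,"tz": 0,"roll": 0,"fingers": 50},{"tx": 0,"ty": -4,"tz": 0,"roll": 0,"fingers": 50},{"tx": 0,"ty": -5,"tz": 0,"roll": 0,"fingers": 50},{"tx": 0,"ty": -6,"tz": 0,"roll": 0,"fingers": 50},{"tx": 0,"ty": -7,"tz": 0,"roll": 0,"fingers": 50}]}}

```text
clock: 3.48
ee_pos: [461.0, -3.9, 53.7]
orientation: [-0.0, 0.719, -0.695, 0.0]
wrist_force: [-0.3, -0.0, -0.2]
gripper_width: 50.2
```

{"fn": "arm_command", "kwargs": {"rows": [{"tx": 0,"ty": -8,"tz": 0,"roll": 0,"fingers": 50},{"tx": 0,"ty": -9,"tz": 0,"roll": 0,"fingers": 50},{"tx": 0,"ty": -10,"tz": 0,"roll": 0,"fingers": 50},{"tx": 0,"ty": -11,"tz": 0,"roll": 0,"fingers": 50},{"tx": 0,"ty": -12,"tz": 0,"roll": 0,"fingers": 50}]}}

```text
clock: 3.9
ee_pos: [511.2, -2.2, 53.2]
orientation: [0.0, 0.719, -0.695, -0.0]
wrist_force: [-0.8, -0.4, 1.0]
gripper_width: 49.9
```

{"fn": "arm_command", "kwargs": {"rows": [{"tx": 0,"ty": -12,"tz": 0,"roll": 0,"fingers": 50},{"tx": 0,"ty": -12,"tz": 0,"roll": 0,"fingers": 50},{"tx": 0,"ty": 0,"tz": 0,"roll": 0,"fingers": 50},{"tx": 0,"ty": 0,"tz": 0,"roll": 0,"fingers": 50},{"tx": 0,"ty": 0,"tz": 0,"roll": 0,"fingers": 50}]}}

```text
clock: 4.32
ee_pos: [533.8, -1.4, 53.0]
orientation: [0.0, 0.719, -0.695, -0.0]
wrist_force: [0.8, -0.7, -0.2]
gripper_width: 50.0
```

```bash
python3 -c "
from h import *; st()
p,d=manip.camera('side'); cv2.imwrite('pics/s3.png',cv2.resize(p[170:370,220:480],None,fx=3,fy=3))"
```

```text
t 4.3167 lab xy [-80.1  -0.1] z 53.0 yaw-toolx -88.11 F [ 0.83 -0.71 -0.21] w 50.0
```

View pics/s3.png

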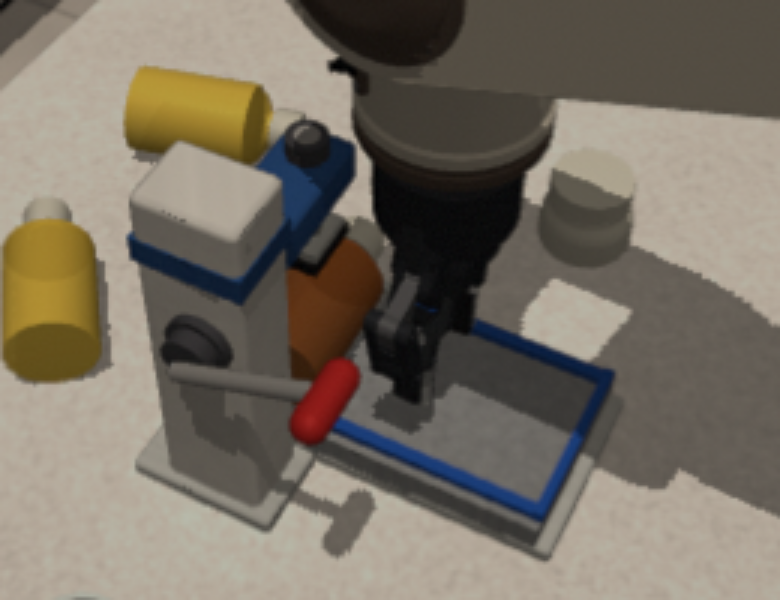

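The bottle has rolled ahead of the fingers and lies under the pad, at crop (335,290). I'll back off, rise and measure the seat.

{"fn": "arm_command", "kwargs": {"rows": [{"tx": 0,"ty": 15,"tz": 0,"roll": 0,"fingers": 50},{"tx": 0,"ty": 30,"tz": -10,"roll": 0,"fingers": 30},{"tx": 0,"ty": 30,"tz": -30,"roll": 0,"fingers": 0},{"tx": 0,"ty": 25,"tz": -35,"roll": 0,"fingers": 0},{"tx": 0,"ty": 10,"tz": -35,"roll": 0,"fingers": 0}]}}

```text
clock: 4.78
ee_pos: [422.0, -4.8, 162.3]
orientation: [0.001, 0.719, -0.695, -0.001]
wrist_force: [1.1, -0.5, 0.3]
gripper_width: 2.0
```

{"fn": "arm_command", "kwargs": {"rows": [{"tx": 0,"ty": 0,"tz": -35,"roll": 0,"fingers": 0},{"tx": 0,"ty": 0,"tz": -35,"roll": 0,"fingers": 0},{"tx": 0,"ty": 0,"tz": -25,"roll": 0,"fingers": 0},{"tx": 0,"ty": 0,"tz": 0,"roll": 0,"fingers": 0},{"tx": 0,"ty": 0,"tz": 0,"roll": 0,"fingers": 0}]}}

```text
clock: 5.2
ee_pos: [425.5, -5.1, 257.8]
orientation: [-0.001, 0.719, -0.695, 0.001]
wrist_force: [-0.1, 0.3, -0.3]
gripper_width: -0.2
```

```bash
cat > m.py <<'E'
from h import *
from scipy.optimize import least_squares
st()
for n in("side","top"):
    p,d=manip.camera(n); cv2.imwrite(f'pics/m_{n}.png',cv2.resize(p[170:370,220:480],None,fx=3,fy=3))
    W=cloud(n,d);H,S,V=hsv(p);L=W.copy(); L[...,:2]=(W[...,:2]-O)@R; x,y,z=[L[...,i] for i in range(3)]
    Q=L[(H<16)&(S>110)&(z>35)&(z<90)&(abs(x)<45)&(abs(y)<46)]
    f=lambda t:np.hypot(Q[:,0]-t[0]-t[1]*Q[:,1],Q[:,2]-t[2])-30
    if len(Q)>30: s=least_squares(f,[0,0,54],loss='soft_l1'); print(n,"bottle",len(Q),s.x,np.std(f(s.x)),np.percentile(Q,[1,50,99],axis=0).round(1).tolist())
    m=((H<6)|(H>174))&(S>150)&(z>100)&(z<230)&(x>-130)&(x<-40)&(y>100)&(y<190)
    Q=L[m]
    if len(Q)>30: s=least_squares(lambda t:np.hypot(Q[:,0]-t[0],Q[:,2]-t[1])-9,[-90,198],loss='soft_l1'); print("red",len(Q),s.x,"theta",.6-np.arctan2(s.x[1]-150,-s.x[0]),np.hypot(s.x[1]-150,s.x[0]),np.percentile(Q[:,1],[1,99]))
    Q=L[(H>100)&(H<130)&(S>100)&(z>100)&(abs(x)<17)&(y>-15)&(y<55)]; print("head top",np.percentile(Q[:,2],[50,90]) if len(Q) else 0)
    Q=L[(V<70)&(z>85)&(z<140)&(x<-8)&(x>-25)&(abs(y)<25)]; print("pad",len(Q),np.percentile(Q,[2,50,98],axis=0).round(1).tolist() if len(Q) else 0)
E
python3 m.py
```

```text
t 5.2 lab xy [-188.5   -0.2] z 257.8 yaw-toolx -88.12 F [-0.07  0.34 -0.32] w -0.2
side bottle 914 [1.51001071e+00 4.15723676e-03 5.44459766e+01] 1.5396613671283037 [[-28.8, -37.5, 52.7], [-16.6, 4.9, 77.8], [11.9, 45.6, 85.8]]
red 375 [-86.86612223 197.47619   ] theta 0.09981373511074654 98.99349376269026 [123.53927783 164.72077909]
head top [184.7388406  185.99283328]
pad 92 [[-14.4, -18.4, 113.6], [-12.6, 4.1, 119.7], [-8.3, 18.2, 126.5]]
top bottle 664 [-4.42761266e-01 -9.34393238e-03  5.37153894e+01] 2.735567852165037 [[-29.9, -44.6, 57.9], [-16.2, -8.1, 77.5], [22.0, 45.5, 85.9]]
red 177 [-88.6260616  197.96636476] theta 0.1039211899218373 100.77376118170602 [129.72050681 165.01489084]
head top [184.94171387 186.81824803]
pad 52 [[-15.8, -17.5, 112.6], [-14.4, 1.6, 119.7], [-12.2, 20.8, 126.4]]
```

View pics/m_side.png

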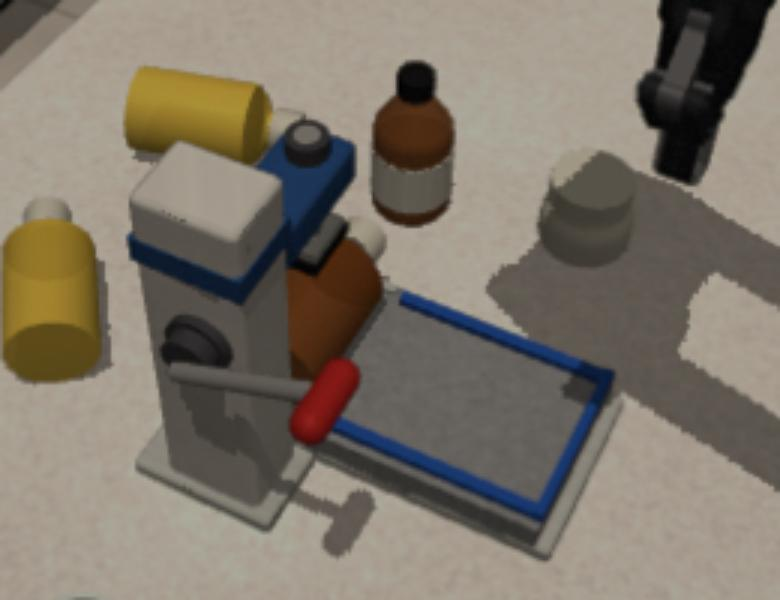

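The bottle is seated: axis z is 54.4, x is about 0.5 and the slope is below 0.01. The lever is at about 0.10 rad and the pad underside at about 112 mm, so I expect first touch near 0.77 rad. Next I'll go above the red end with the fingers closed.

{"fn": "arm_command", "kwargs": {"rows": [{"tx": -25,"ty": -16,"tz": 0,"roll": 0,"fingers": 0},{"tx": -38,"ty": -12,"tz": 0,"roll": 0,"fingers": 0},{"tx": -38,"ty": -12,"tz": 0,"roll": 0,"fingers": 0},{"tx": -32,"ty": -20,"tz": 0,"roll": 0,"fingers": 0},{"tx": -13,"ty": -34,"tz": 0,"roll": 0,"fingers": 0}]}}

```text
clock: 5.72
ee_pos: [513.3, 147.8, 256.0]
orientation: [0.0, 0.72, -0.694, -0.001]
wrist_force: [-0.2, -0.8, 0.5]
gripper_width: 0.1
```

{"fn": "arm_command", "kwargs": {"rows": [{"tx": 0,"ty": 0,"tz": 10,"roll": 0,"fingers": 0},{"tx": 0,"ty": 0,"tz": 15,"roll": 0,"fingers": 0},{"tx": 0,"ty": 0,"tz": 10,"roll": 0,"fingers": 0},{"tx": 0,"ty": 0,"tz": 5,"roll": 0,"fingers": 0},{"tx": 0,"ty": 0,"tz": 0,"roll": 0,"fingers": 0}]}}

```text
clock: 6.13
ee_pos: [513.9, 143.6, 215.1]
orientation: [0.001, 0.718, -0.696, -0.001]
wrist_force: [-0.4, -0.4, 0.3]
gripper_width: 0.3
```

```bash
python3 -c "
from h import *; st()
p,d=manip.camera('side'); cv2.imwrite('pics/s5.png',cv2.resize(p[170:370,220:480],None,fx=3,fy=3))"
```

```text
t 6.1333 lab xy [-95.3 145.5] z 215.1 yaw-toolx -88.14 F [-0.38 -0.39  0.3 ] w 0.3
```

View pics/s5.png

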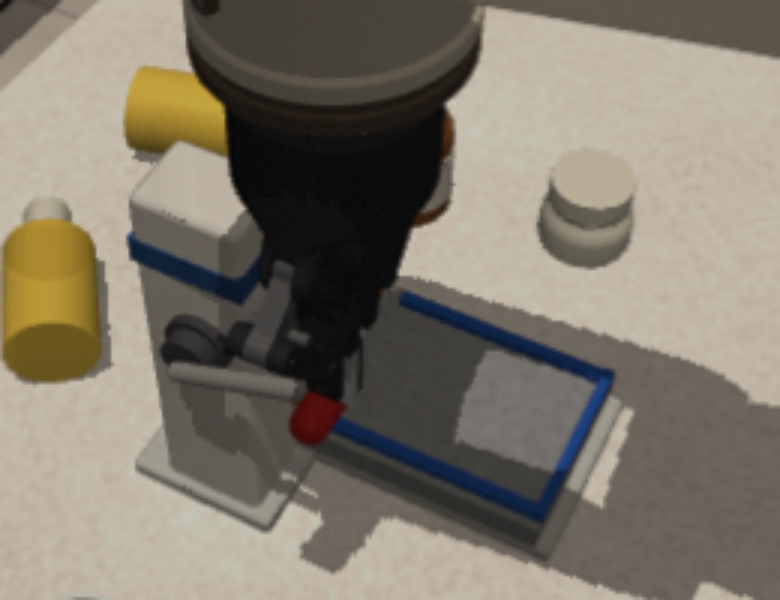

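The closed fingertips stand just above the red bar, at crop (320,390). Now I'll press down along the arc, coarsely at first.

{"fn": "arm_command", "kwargs": {"rows": [{"tx": 0,"ty": 1,"tz": 3,"roll": 0,"fingers": 0},{"tx": 0,"ty": 1,"tz": 3,"roll": 0,"fingers": 0},{"tx": 0,"ty": 1,"tz": 3,"roll": 0,"fingers": 0},{"tx": 0,"ty": 0,"tz": 3,"roll": 0,"fingers": 0},{"tx": 0,"ty": 0,"tz": 3,"roll": 0,"fingers": 0}]}}

```text
clock: 6.6
ee_pos: [510.7, 143.8, 202.3]
orientation: [0.0, 0.719, -0.695, -0.0]
wrist_force: [-8.9, -0.1, 11.1]
gripper_width: -0.0
```

{"fn": "arm_command", "kwargs": {"rows": [{"tx": 0,"ty": 0,"tz": 4,"roll": 0,"fingers": 0},{"tx": 0,"ty": 0,"tz": 4,"roll": 0,"fingers": 0},{"tx": 0,"ty": 0,"tz": 4,"roll": 0,"fingers": 0},{"tx": 0,"ty": 0,"tz": 4,"roll": 0,"fingers": 0},{"tx": 0,"ty": 0,"tz": 4,"roll": 0,"fingers": 0}]}}

```text
clock: 7.02
ee_pos: [511.4, 143.9, 182.1]
orientation: [-0.0, 0.719, -0.695, -0.0]
wrist_force: [-5.9, 0.1, 8.8]
gripper_width: -0.2
```

{"fn": "arm_command", "kwargs": {"rows": [{"tx": 0,"ty": 0,"tz": 2,"roll": 0,"fingers": 0},{"tx": 0,"ty": 0,"tz": 2,"roll": 0,"fingers": 0},{"tx": 0,"ty": 0,"tz": 2,"roll": 0,"fingers": 0},{"tx": 0,"ty": 0,"tz": 1,"roll": 0,"fingers": 0},{"tx": 0,"ty": 0,"tz": 1,"roll": 0,"fingers": 0}]}}

```text
clock: 7.43
ee_pos: [511.4, 143.9, 174.1]
orientation: [-0.0, 0.719, -0.695, -0.0]
wrist_force: [-4.2, -0.5, 7.3]
gripper_width: 0.1
```

```bash
python3 m.py
```

```text
t 7.4333 lab xy [-97.7 145.9] z 174.1 yaw-toolx -88.12 F [-4.23 -0.53  7.31] w 0.1
red 185 [-98.24323513 164.33871619] theta 0.4550721101505656 99.28409757724005 [123.75987922 164.80967052]
head top 0
pad 0 0
top bottle 633 [-5.06010817e-01 -9.59085277e-03  5.38398997e+01] 2.931983669119139 [[-30.2, -44.3, 58.5], [-17.2, -11.7, 77.1], [22.5, 44.7, 85.8]]
head top [170.3059126  172.33901603]
pad 45 [[-15.8, -17.7, 98.7], [-14.3, 1.7, 105.1], [-11.8, 21.5, 108.1]]
```

{"fn": "arm_command", "kwargs": {"rows": [{"tx": 0,"ty": 0,"tz": 3,"roll": 0,"fingers": 0},{"tx": 0,"ty": 0,"tz": 3,"roll": 0,"fingers": 0},{"tx": 0,"ty": 0,"tz": 3,"roll": 0,"fingers": 0},{"tx": 0,"ty": 0,"tz": 3,"roll": 0,"fingers": 0},{"tx": 0,"ty": 0,"tz": 3,"roll": 0,"fingers": 0}]}}

```text
clock: 7.95
ee_pos: [511.5, 143.9, 159.0]
orientation: [-0.0, 0.719, -0.695, -0.0]
wrist_force: [-4.2, -0.4, 6.7]
gripper_width: 0.2
```

{"fn": "arm_command", "kwargs": {"rows": [{"tx": 0,"ty": 0,"tz": 2,"roll": 0,"fingers": 0},{"tx": 0,"ty": 0,"tz": 2,"roll": 0,"fingers": 0},{"tx": 0,"ty": 0,"tz": 2,"roll": 0,"fingers": 0},{"tx": 0,"ty": 0,"tz": 1,"roll": 0,"fingers": 0},{"tx": 0,"ty": 0,"tz": 1,"roll": 0,"fingers": 0}]}}

```text
clock: 8.37
ee_pos: [511.4, 143.9, 150.9]
orientation: [-0.0, 0.719, -0.695, -0.0]
wrist_force: [-4.8, -0.6, 5.5]
gripper_width: -0.2
```

```bash
python3 m.py
```

```text
t 8.3667 lab xy [-97.7 145.9] z 150.9 yaw-toolx -88.11 F [-4.8  -0.58  5.53] w -0.2
red 178 [-99.25626453 141.1539699 ] theta 0.6888882932327942 99.64967785970686 [122.93551304 164.25991871]
head top 0
pad 0 0
top bottle 598 [-6.07817846e-01 -1.89879777e-02  5.33074394e+01] 2.9128982474158223 [[-30.2, -44.8, 57.6], [-17.9, -15.8, 76.2], [23.5, 44.5, 86.1]]
head top [160.62865987 162.40728096]
pad 53 [[-20.3, -17.9, 88.9], [-15.0, -0.1, 95.9], [-12.5, 21.6, 139.4]]
```

{"fn": "arm_command", "kwargs": {"rows": [{"tx": 0,"ty": 0,"tz": 0.5,"roll": 0,"fingers": 0},{"tx": 0,"ty": 0,"tz": 0.5,"roll": 0,"fingers": 0},{"tx": 0,"ty": 0,"tz": 0.5,"roll": 0,"fingers": 0},{"tx": 0,"ty": 0,"tz": 0.5,"roll": 0,"fingers": 0},{"tx": 0,"ty": 0,"tz": 0,"roll": 0,"fingers": 0}]}}

```text
clock: 8.88
ee_pos: [511.5, 143.9, 148.9]
orientation: [-0.0, 0.719, -0.695, -0.0]
wrist_force: [-3.2, 0.7, 5.0]
gripper_width: 0.3
```

{"fn": "arm_command", "kwargs": {"rows": [{"tx": 0,"ty": 0,"tz": 0.5,"roll": 0,"fingers": 0},{"tx": 0,"ty": 0,"tz": 0.5,"roll": 0,"fingers": 0},{"tx": 0,"ty": 0,"tz": 0.5,"roll": 0,"fingers": 0},{"tx": 0,"ty": 0,"tz": 0.5,"roll": 0,"fingers": 0},{"tx": 0,"ty": 0,"tz": 0,"roll": 0,"fingers": 0}]}}

```text
clock: 9.3
ee_pos: [511.5, 143.9, 146.9]
orientation: [-0.0, 0.719, -0.695, -0.0]
wrist_force: [-2.8, -0.7, 5.0]
gripper_width: -0.2
```

{"fn": "arm_command", "kwargs": {"rows": [{"tx": 0,"ty": 0,"tz": 0.5,"roll": 0,"fingers": 0},{"tx": 0,"ty": 0,"tz": 0.5,"roll": 0,"fingers": 0},{"tx": 0,"ty": 0,"tz": 0.5,"roll": 0,"fingers": 0},{"tx": 0,"ty": 0,"tz": 0.5,"roll": 0,"fingers": 0},{"tx": 0,"ty": 0,"tz": 0,"roll": 0,"fingers": 0}]}}

```text
clock: 9.72
ee_pos: [511.6, 143.9, 144.9]
orientation: [-0.0, 0.719, -0.695, 0.0]
wrist_force: [-3.0, 0.5, 4.9]
gripper_width: 0.0
```

{"fn": "arm_command", "kwargs": {"rows": [{"tx": 0,"ty": 0,"tz": 0.5,"roll": 0,"fingers": 0},{"tx": 0,"ty": 0,"tz": 0.5,"roll": 0,"fingers": 0},{"tx": 0,"ty": 0,"tz": 0.5,"roll": 0,"fingers": 0},{"tx": 0,"ty": 0,"tz": 0.5,"roll": 0,"fingers": 0},{"tx": 0,"ty": 0,"tz": 0,"roll": 0,"fingers": 0}]}}

```text
clock: 10.13
ee_pos: [511.7, 143.9, 143.0]
orientation: [-0.0, 0.719, -0.695, 0.0]
wrist_force: [-1.8, -0.0, 5.1]
gripper_width: -0.3
```

{"fn": "arm_command", "kwargs": {"rows": [{"tx": 0,"ty": 0,"tz": 0.5,"roll": 0,"fingers": 0},{"tx": 0,"ty": 0,"tz": 0.5,"roll": 0,"fingers": 0},{"tx": 0,"ty": 0,"tz": 0.5,"roll": 0,"fingers": 0},{"tx": 0,"ty": 0,"tz": 0.5,"roll": 0,"fingers": 0},{"tx": 0,"ty": 0,"tz": 0,"roll": 0,"fingers": 0}]}}

```text
clock: 10.55
ee_pos: [511.8, 143.9, 141.1]
orientation: [-0.0, 0.719, -0.695, 0.0]
wrist_force: [-1.9, 1.0, 5.8]
gripper_width: 0.2
```

```bash
python3 m.py
```

```text
t 10.55 lab xy [-97.3 145.9] z 141.1 yaw-toolx -88.12 F [-1.87  1.04  5.8 ] w 0.2
red 164 [-102.53081048  145.47841281] theta 0.6440712347867285 102.63046257403441 [123.77086507 164.64661501]
head top 0
pad 0 0
top bottle 604 [-4.68461895e-01 -8.12452025e-03  5.37573223e+01] 3.037080706976003 [[-30.1, -44.8, 57.2], [-18.2, -15.7, 76.3], [22.4, 44.8, 86.5]]
head top [156.36624452 158.48289118]
pad 54 [[-20.4, -17.9, 85.8], [-15.0, 1.8, 93.4], [-12.9, 22.5, 138.8]]
```

{"fn": "arm_command", "kwargs": {"rows": [{"tx": 0,"ty": 0,"tz": 0.5,"roll": 0,"fingers": 0},{"tx": 0,"ty": 0,"tz": 0.5,"roll": 0,"fingers": 0},{"tx": 0,"ty": 0,"tz": 0.5,"roll": 0,"fingers": 0},{"tx": 0,"ty": 0,"tz": 0.5,"roll": 0,"fingers": 0},{"tx": 0,"ty": 0,"tz": 0,"roll": 0,"fingers": 0}]}}

```text
clock: 11.07
ee_pos: [512.0, 143.9, 139.2]
orientation: [-0.001, 0.719, -0.695, 0.0]
wrist_force: [-0.1, 0.1, 7.4]
gripper_width: -0.1
```

{"fn": "arm_command", "kwargs": {"rows": [{"tx": 0,"ty": 0,"tz": 0.5,"roll": 0,"fingers": 0},{"tx": 0,"ty": 0,"tz": 0.5,"roll": 0,"fingers": 0},{"tx": 0,"ty": 0,"tz": 0.5,"roll": 0,"fingers": 0},{"tx": 0,"ty": 0,"tz": 0.5,"roll": 0,"fingers": 0},{"tx": 0,"ty": 0,"tz": 0,"roll": 0,"fingers": 0}]}}

```text
clock: 11.48
ee_pos: [512.2, 143.9, 137.4]
orientation: [-0.001, 0.719, -0.695, 0.001]
wrist_force: [0.3, -0.6, 8.0]
gripper_width: 0.5
```

Force at the red end was flat at about 5 N down to z = 143, then rose to 8.0 N at 137.4. That puts first touch at about z = 142.5, so the pad carries roughly 6–7 N now. I'll go one more mm, then lift straight off.

{"fn": "arm_command", "kwargs": {"rows": [{"tx": 0,"ty": 0,"tz": 0.5,"roll": 0,"fingers": 0},{"tx": 0,"ty": 0,"tz": 0.5,"roll": 0,"fingers": 0},{"tx": 0,"ty": 0,"tz": 0,"roll": 0,"fingers": 0},{"tx": 0,"ty": 0,"tz": 0,"roll": 0,"fingers": 0},{"tx": 0,"ty": 0,"tz": 0,"roll": 0,"fingers": 0}]}}

```text
clock: 11.9
ee_pos: [512.3, 143.9, 136.5]
orientation: [-0.001, 0.719, -0.695, 0.001]
wrist_force: [1.1, -0.2, 7.4]
gripper_width: -0.3
```

{"fn": "arm_command", "kwargs": {"rows": [{"tx": 0,"ty": 0,"tz": -2,"roll": 0,"fingers": 0},{"tx": 0,"ty": 0,"tz": -5,"roll": 0,"fingers": 0},{"tx": 0,"ty": 0,"tz": -20,"roll": 0,"fingers": 0},{"tx": 0,"ty": 0,"tz": -35,"roll": 0,"fingers": 0},{"tx": 0,"ty": 0,"tz": -35,"roll": 0,"fingers": 0}]}}

```text
clock: 12.32
ee_pos: [511.0, 143.7, 233.4]
orientation: [0.001, 0.719, -0.695, -0.001]
wrist_force: [1.4, -0.0, 0.4]
gripper_width: 0.1
```

{"fn": "arm_command", "kwargs": {"rows": [{"tx": 0,"ty": 20,"tz": -30,"roll": 0,"fingers": 0},{"tx": 10,"ty": 35,"tz": 0,"roll": 0,"fingers": 0},{"tx": 20,"ty": 35,"tz": 0,"roll": 0,"fingers": 0},{"tx": 10,"ty": 20,"tz": 0,"roll": 0,"fingers": 0},{"tx": 0,"ty": 0,"tz": 0,"roll": 0,"fingers": 0}]}}

```text
clock: 12.73
ee_pos: [400.3, 99.1, 263.6]
orientation: [-0.0, 0.718, -0.696, 0.001]
wrist_force: [0.5, 0.1, 0.7]
gripper_width: 0.0
```

```bash
python3 m.py
```

```text
t 12.7333 lab xy [-210.3  104.8] z 263.6 yaw-toolx -88.15 F [0.52 0.1  0.75] w 0.0
side bottle 788 [1.82596398e+00 7.54277010e-03 5.48162181e+01] 2.3584742082775736 [[-28.8, -37.9, 44.8], [-19.9, 12.6, 74.5], [-0.6, 45.8, 88.3]]
red 313 [-99.97688524 142.77000566] theta 0.6721909884875714 100.23796885133594 [123.02643051 164.64793633]
head top [154.44394276 155.83877579]
pad 127 [[-19.3, -18.1, 85.6], [-13.5, 3.5, 94.2], [-9.1, 22.0, 138.8]]
top bottle 590 [-4.30649405e-01 -9.25534444e-03  5.39066966e+01] 3.106551929105689 [[-30.1, -44.8, 57.4], [-17.8, -14.0, 76.9], [23.1, 44.9, 86.9]]
red 172 [-99.68204147 143.98992693] theta 0.6602195366978497 99.863058088318 [123.89825204 164.08189673]
head top [154.68340982 156.53112911]
pad 57 [[-20.7, -17.9, 86.8], [-15.3, -0.1, 93.2], [-13.0, 22.4, 139.2]]
```

View pics/m_side.png

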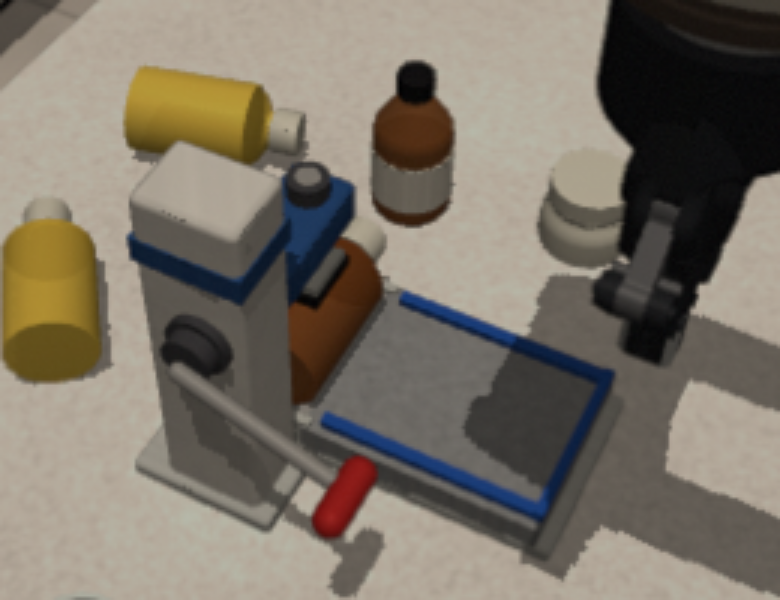

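The picture shows the head lowered and the pad on the seated bottle, at crop (325,280). The lever is down with the red end at (345,497), and the gripper is clear. The red fit started from the wrong height and settled in a false solution, so I'll refit it from below and check the bystanders before handing in.

Run:
```python
from h import *
from scipy.optimize import least_squares
old=cv2.imread("pics/top0.png")
p,d=manip.camera("top"); W=cloud("top",d);H,S,V=hsv(p);L=W.copy();L[...,:2]=(W[...,:2]-O)@R;x,y,z=[L[...,i] for i in range(3)]
Q=L[((H<6)|(H>174))&(S>150)&(z>100)&(z<230)&(x>-130)&(x<-40)&(y>100)&(y<190)]
s=least_squares(lambda t:np.hypot(Q[:,0]-t[0],Q[:,2]-t[1])-9,[-98,125],loss='soft_l1');print(s.x,"theta",.6-np.arctan2(s.x[1]-150,-s.x[0]),"ztop",np.percentile(Q[:,2],95))
for n,(u,v) in dict(syrup=(402,218),jar=(416,275),beaker=(208,232)).items():
    a=old[v-22:v+22,u-22:u+22]; r=cv2.matchTemplate(p[v-40:v+40,u-40:u+40],a,cv2.TM_CCOEFF_NORMED); _,m,_,l=cv2.minMaxLoc(r); print(n,m,"shift px",l[0]-18,l[1]-18)
st()
```

```text
[-97.94350278 127.93273263] theta 0.8216057613561518 ztop 138.25527523029731
syrup 0.9955774545669556 shift px 0 0
jar 0.7828154563903809 shift px 0 0
beaker 0.9902755618095398 shift px 0 0
t 12.8833 lab xy [-207.2  105.9] z 263.1 yaw-toolx -88.14 F [ 0.32  0.42 -0.22] w 0.0
```

Lever is at 0.82 rad with no spring-back, and the bystanders haven't moved. Handing in.

```bash
python3 -c "from workcell import manip; print(manip.close_job())"
```

```text
the job is handed in; nothing more can be done
None
```

I rolled the amber bottle along the deck with two spread fingers until it dropped between the rollers. I then lowered the head by pressing only on the lever's red end, lifted the arm clear and handed the job in at about 13 s of the 61 s.

- **Bottle seat:** before pressing, the bottle's axis was at x about 0, z about 54.4 mm, with tilt below 0.01 rad. After pressing it had not moved, within about 2 mm.
- **Pad force:** I estimate 7–8 N; it can't be measured directly. The force at the red end stayed flat at about 5 N, rose from first touch at tool height z of about 142.5 mm, and I stopped at 136.5 mm. The last reading at the red end was 7.4 N, slightly below the 8.0 N a millimetre earlier, so the estimate leans on travel after touch and the force trend together.
- **Lever:** it stayed at about 0.82 rad after release. A first fit of the red end gave 0.67 rad, which was a bad starting guess; the refit and the head's drop both agree on 0.82.
- **Bystanders:** the syrup, jar and beaker show no shift in the top view. The jar's match was weaker (0.78), probably because the arm's shadow fell on it.

The first four move calls were refused because some keys were left out; nothing moved.

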